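# Sweep the loose washers through the gate into the slot

### The job

Three loose steel spacer washers lie on the tiled plinth. With the fingertips, push them along the tiles through the gate in the metal fence, one at a time, so that each drops into the slot just behind it and all three end lying in the slot. Only push the washers, do not pick them up or carry them, and leave the red collar, the dumbbells, the bowl and the ball where they are.

Things in the scene. Friction and masses are not known exactly. Their poses are not given: they have to be found in the camera images.
- plinth: fixed tiled plinth, turned up to 0.2 rad; origin on the table at its middle. Own axes: deck 95 mm high, x -170..160, y -300..340 mm; front step 12 mm high, x -230..-170, with an 8 mm rail at x -184, 88 mm up. A metal fence on the deck, y 50..58 mm, 25 mm high, runs along x -140..140, broken only by the gate. Sweep through the gate along plinth +y.
- gate (a point): middle of the gate on the deck surface, in the fence's near face (plinth x 0, y 50 mm); axes as the plinth's. The gate is a 56 mm wide gap in the fence (28 mm either side along x); one washer passes at a time. The deck ends 8 mm beyond this point along +y, flush with the fence's far face, and the slot begins there.
- slot (a point): middle of the slot's floor, 48 mm beyond the gate along plinth +y, 10 mm above the table; axes as the plinth's. An open-topped pit 110 mm long in x, 80 mm wide in y, 85 mm deep below the deck, with a 25 mm high backstop on the deck along its far side. A washer tips in by itself once its middle is pushed past the deck's end.
- washer_a_mid (a point): plain steel spacer washer (flat ring), outer diameter 42 mm, hole 26 mm, 12 mm thick, 0.05 to 0.11 kg, lying flat and loose on the deck; all three washers are alike. This point is its middle, 6 mm above the deck. It slides freely when pushed from the side and has no meaningful yaw.
- washer_b_mid (a point): plain steel spacer washer (flat ring), outer diameter 42 mm, hole 26 mm, 12 mm thick, 0.05 to 0.11 kg, lying flat and loose on the deck; all three washers are alike. This point is its middle, 6 mm above the deck. It slides freely when pushed from the side and has no meaningful yaw.
- washer_c_mid (a point): plain steel spacer washer (flat ring), outer diameter 42 mm, hole 26 mm, 12 mm thick, 0.05 to 0.11 kg, lying flat and loose on the deck; all three washers are alike. This point is its middle, 6 mm above the deck. It slides freely when pushed from the side and has no meaningful yaw.
- collar_mid (a point): star-shaped red spinlock collar with six lobes, 50 mm across, 18 mm high, loose on the deck among the washers (the four swap places); this point is its middle, 9 mm above the deck. Not to be moved.
- dumbbell_1: chrome mini dumbbell with hexagonal heads, 210 mm long along its own x, 60 mm wide and 52 mm high, loose on the deck at its -y end; origin under its middle. Leave alone.
- dumbbell_2: the same kind of dumbbell, loose on the deck behind the slot (+y side). Leave alone.
- bowl: white ceramic bowl, 100 mm across the rim, 40 mm high, on the deck near its +y end; origin under its middle. Leave alone.
- ball_center (a point): centre of the blue hard silicone ball, 48 mm across, lying in the bowl. Leave alone.
Not all that is in view belongs to the job. Leave any green or yellow look-alike of the part that bears washer_b_mid alone.

How it is judged:
By the outcome, as a careful person would: the job done as asked, in the order asked, and still so for the second after the job is handed in, with the robot touching nothing.
It also fails if it takes over 64 s, if anything falls off the work surface, if the arm or the gripper's body presses on something with over 40 N, if the wrist force passes 120 N, or if a joint passes its speed limit or range.

### The arm

A 6-joint arm with a two-finger parallel gripper is mounted at the origin on the work surface. World frame = base frame: x ahead of the robot, y to its left, z up, the work surface at z = 0. Lengths are in mm, angles in degrees, forces in N, time in s.
With the tool pointing down it reaches from about 350 to 975 mm from the base axis. Payload 7.1 kg.
Tool frame: the origin (TCP) lies at the very end of the fingers, on their centre line; the grasp point (between the pads) lies 19 mm behind it; x points along the fingers, z is the direction in which the jaws open and shut, and the axes are right-handed (so a half turn about x gives the same grasp; the last joint's range is limited). The gripper opens to 88 mm and grips with 3 to 60 N. Pads are 20 mm wide; open, the fingers measure 115 mm over their backs; the gripper's body (75 mm by 178 mm) begins 61 mm behind the grasp point.
Start: joints at [-74.141, 24.242, 93.386, -0, 62.372, -1.089], TCP at [182.209, -597.833, 222.675] pointing down, gripper open.
Joint ranges: [-172.04, 172.04], [-51.8, 120.97], [4.93, 147.93], [-75.15, 255.16], [6.16, 154.13], [-145.62, 145.62]. Speed limits (degrees/s): [136.94, 136.94, 172.46, 180, 180, 180].

### API

Orientations are given as a 3x3 rotation matrix whose columns are the frame's x, y, z axes.
In Python, from plant import get_state, get_image, job gives the robot as it stands.
- The arm moves only by the tool apply_moves, never from a script. Its argument "deltas" is a list of rows, each a list of 5 numbers: the shift along the tool's x, y, z normalised to -1 to 1, where 1 is 30 cm, then the turn about the tool's x normalised to -1 to 1, where 1 is 90 degrees, then the opening, from -1 (shut) to 1 (fully open). In form: [[x, y, z, turn, fingers], ...]. A call has 1 to 10 rows; each row is the pose to reach, as a shift and turn from the pose commanded when the call began, along the tool's axes at that moment; what a row does not reach only later rows make up. A row lasts 1/12 s, in which the tool goes at most 41.7 mm and 7.16 degrees, less where a joint would pass 70% of its speed; a pose out of reach is approached as far as the arm can. A call with a number of a shift or a turn outside -1 to 1 is refused whole. A call with a gripper value outside its range is refused whole. The fingers move at their own pace and stop on an object; "grip_force" is the grip in N (left out, the last holds). Time passes only in rows, so rows that repeat a pose let the fingers close. It gives the time, the measured TCP pose, the force and the opening at its end, in the units of the state.
- get_state(): the state, without advancing time (a new reading comes with each control period).
- get_image(name): name is "scene" or "top"; returns a dict with "frame" (480x640x3 uint8, red, green, blue), "range_z" (480x640 float32, mm along the optical axis (not along the pixel's ray), 0 where there is no reading), "mtx" (3x3 intrinsics, pixels), "extrinsics" (4x4, takes a point from camera to world coordinates). Camera axes: x right, y down, z forward; pixel columns grow to the right and rows downward; lengths in mm; the calibration is good to about 2 mm. A picture is of the moment at which its call begins.
- job.close_job(): hands the job in, once; it reports no verdict.
The state is a dict: "time": time; "joints": joint angles; "qd": joint speeds; "tau": joint torques, N m; "ee_pos": TCP position; "ee_rot": TCP orientation; "contact_force": force on the tool from outside, world axes, zero at the start; "wrist_torque": the same for the moment, N m; "gripper_width": opening from 0.0 (shut) to 1.0 (fully open).
Only numpy, scipy, OpenCV 4.12 (cv2) and the standard library are available. Lean on these libraries where they do the work, as an engineer would, in place of code of your own. Each camera call takes 0.05 s, during which the arm holds its last target.

## Working session

There is one attempt and no reset: what is moved stays moved. The work goes in short steps, Python scripts to look and compute and a tool call to move; the robot and the scene stay as the last step left them, time stands still between calls to the robot, and variables do not carry over. Pictures are saved under pics/ and viewed, and the job is handed in when it is done.

Besides the shell and the picture viewer there is one more tool, called after "Emit:" as name(argument=value, ...) on one line, values as JSON. apply_moves: Moves the arm, as the interface text tells. Scaled input: -1 to 1 covers 30 cm each way for a shift and 90 degrees each way for a turn. Its arguments: {"type":"object","properties":{"deltas":{"type":"array","items":{"type":"array","items":{"type":"number"}}},"grip_force":{"type":"number"}},"required":["deltas"]}

```bash
ls; mkdir -p pics; cat > h.py <<'E'
import numpy as np,cv2
from plant import get_state,get_image,job
def snap(n,tag):
    d=get_image(n); np.savez(f'{tag}.npz',**{k:d[k] for k in d}); cv2.imwrite(f'pics/{tag}.png',d['frame'][:,:,::-1]); return d
def load(tag): return np.load(f'{tag}.npz')
def ray(d,u,v,z):
    K=d['mtx'];T=d['extrinsics'];r=T[:3,:3]@np.linalg.solve(K,[u,v,1.]);o=T[:3,3];return o+r*(z-o[2])/r[2]
def dep(d,u,v):
    K=d['mtx'];T=d['extrinsics'];r=np.linalg.solve(K,[u,v,1.])*d['range_z'][int(round(v)),int(round(u))];return T[:3,:3]@r+T[:3,3]
def proj(d,p):
    T=d['extrinsics'];q=d['mtx']@(T[:3,:3].T@(np.asarray(p)-T[:3,3]));return q[:2]/q[2]
E
python3 - <<'E'
from h import *
s=get_state();print({k:np.round(v,3).tolist() for k,v in s.items()})
for n in('scene','top'):
    d=snap(n,n+'0');print(n,d['mtx'].tolist(),np.round(d['extrinsics'],3).tolist())
E
```

```text
pics
{'time': 0.0, 'joints': [-74.14, 24.283, 93.429, 0.001, 62.371, -1.089], 'qd': [-0.015, -0.085, -0.049, -0.001, 0.047, -0.05], 'tau': [-0.002, -54.464, -27.366, 0.064, 0.023, -0.0], 'ee_pos': [182.086, -597.34, 221.938], 'ee_rot': [[-0.0, 0.957, 0.292], [0.001, 0.292, -0.957], [-1.0, 0.0, -0.001]], 'contact_force': [-0.124, 0.66, -0.283], 'wrist_torque': [0.016, 0.021, 0.038], 'gripper_width': 1.004}
scene [[580.1055874167869, 0.0, 318.47724093248644], [0.0, 580.1055874167869, 237.17840261118988], [0.0, 0.0, 1.0]] [[0.861, 0.362, -0.357, 985.049], [0.508, -0.593, 0.625, -637.55], [0.014, -0.719, -0.695, 804.662], [0.0, 0.0, 0.0, 1.0]]
top [[623.3779259685825, 0.0, 321.6828253642641], [0.0, 623.3779259685825, 237.80351070614245], [0.0, 0.0, 1.0]] [[-0.025, -0.986, 0.164, 428.099], [-1.0, 0.027, 0.009, -34.666], [-0.013, -0.164, -0.986, 1466.968], [0.0, 0.0, 0.0, 1.0]]
```

View pics/scene0.png

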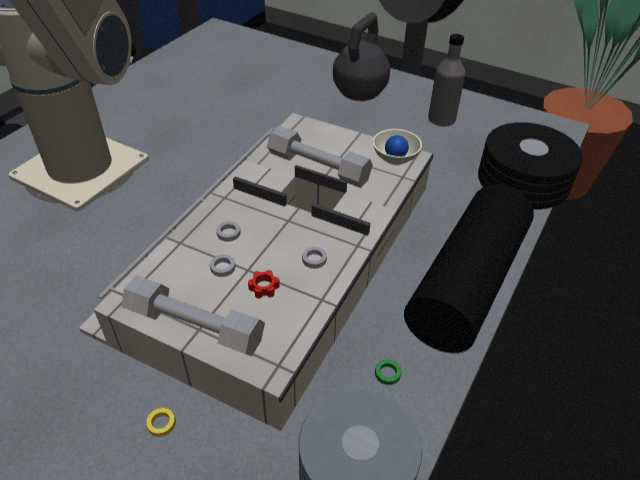

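View pics/top0.png

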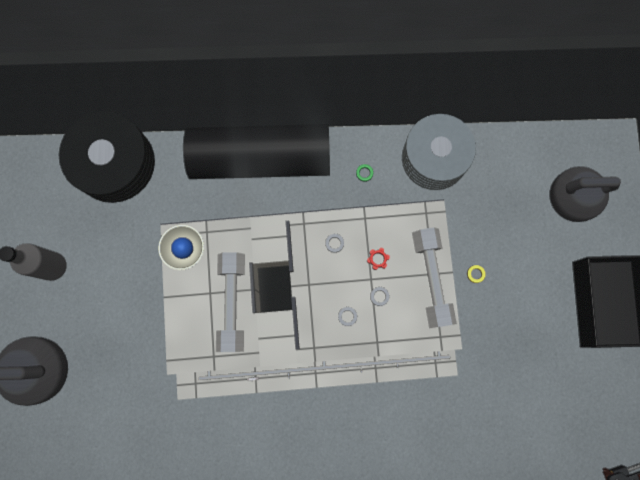

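The scene view shows washers near (229,230), (223,265) and (315,256) and the collar at (264,283). The top view shows washers at (335,243), (347,316) and (380,296), the collar at (378,259) and the gate gap near (294,283). Next I'll measure them.

```bash
python3 - <<'E'
from h import *
t=load('top0');s=load('scene0')
# deck height via depth
for uv in [(320,280),(400,230),(190,290)]: print('top deck',dep(t,*uv).round(1))
for uv in [(270,240),(200,250)]: print('scene deck',dep(s,*uv).round(1))
def cloud(d):
    v,u=np.mgrid[:480,:640];K=d['mtx'];z=d['range_z'].astype(float)
    p=np.stack([(u-K[0,2])/K[0,0]*z,(v-K[1,2])/K[1,1]*z,z],-1)
    return p@d['extrinsics'][:3,:3].T+d['extrinsics'][:3,3]
for nm,d,seeds in(('top',t,[(335,243),(347,316),(380,296),(378,259)]),('scene',s,[(315,256),(229,230),(223,265),(264,283)])):
    P=cloud(d);
    for k,(a,b) in enumerate(seeds):
        w=P[b-16:b+17,a-20:a+21].reshape(-1,3)
        m=(w[:,2]>101)&(w[:,2]<125)
        q=w[m]; 
        f=d['frame'][b-16:b+17,a-20:a+21].astype(int)
        (cx,cy),r=cv2.minEnclosingCircle(q[:,:2].astype(np.float32))
        print(nm,'abcX'[k],len(q),'z',np.percentile(q[:,2],[50,90]).round(1),'circ',round(cx,1),round(cy,1),round(r,1),'mean',q.mean(0).round(1))
# deck mask edges via top: deck-height points
P=cloud(t);m=(abs(P[...,2]-95)<5).astype(np.uint8)
m=cv2.morphologyEx(m,cv2.MORPH_CLOSE,np.ones((9,9)))
c=max(cv2.findContours(m,0,2)[0],key=cv2.contourArea)
pts=np.array([P[y,x,:2] for x,y in c[:,0]],np.float32)
print(cv2.minAreaRect(pts), cv2.boxPoints(cv2.minAreaRect(pts)).round(1).tolist())
# fence points
m=(P[...,2]>112)&(P[...,2]<124);m[:, :283]=0;m[:,303:]=0;m[:215]=0;m[355:]=0
f=P[m];print('fence n',len(f),f.mean(0))
np.save('f.npy',f)
print(cv2.fitLine(f[:,:2].astype(np.float32),cv2.DIST_HUBER,0,.01,.01).ravel())
l=cv2.fitLine(f[:,:2].astype(np.float32),cv2.DIST_HUBER,0,.01,.01).ravel()
tt=np.sort((f[:,:2]-l[2:])@l[:2]);g=np.argmax(np.diff(tt));print('extent',tt[0],tt[g],tt[g+1],tt[-1], 'gate mid',l[2:]+l[:2]*(tt[g]+tt[g+1])/2)
big=cv2.resize(t['frame'][190:410,150:480,::-1],None,fx=2.4,fy=2.4,interpolation=cv2.INTER_CUBIC);cv2.imwrite('pics/big.png',big)
E
```

```text
top deck [562.5 -16.3  95.1]
top deck [ 668.2 -196.7  103.1]
top deck [547.8 270.6  97. ]
scene deck [552.  -50.1  95.3]
scene deck [ 463.1 -132.5   94.7]
top a 210 z [106.4 110.9] circ 648.1 -55.6 50.1 mean [643.2 -51.8 106.5]
top b 209 z [107.  110.4] circ 481.3 -74.0 46.1 mean [482.3 -73.4 106.7]
top c 216 z [106.3 110.3] circ 524.7 -143.2 48.4 mean [ 522.1 -144.   106.2]
top X 250 z [111.5 116.1] circ 606.4 -145.2 44.7 mean [ 604.8 -145.   110.7]
scene a 293 z [106.2 108.3] circ 641.3 -52.2 23.2 mean [643.5 -53.5 106. ]
scene b 257 z [106.2 108.3] circ 480.4 -75.7 22.5 mean [481.8 -76.8 105.9]
scene c 308 z [106.6 108.3] circ 522.4 -147.3 22.0 mean [ 523.7 -148.3  106.1]
scene X 498 z [110.7 113.7] circ 605.0 -145.6 26.8 mean [ 606.1 -148.5  109.6]
((544.572265625, 10.601776123046875), (351.5856628417969, 641.0966186523438), 3.4147870540618896) [[350.0, 320.1000061035156], [388.20001220703125, -319.79998779296875], [739.0999755859375, -298.8999938964844], [701.0, 341.1000061035156]]
fence n 359 [553.4504951   44.77379272 119.81623348]
[9.9828827e-01 5.8485489e-02 5.5265900e+02 4.4807526e+01]
extent -136.82292798219953 -26.024098161233482 30.827456897251317 142.05167592932426 gate mid [555.05656493  44.94798903]
```

View pics/big.png

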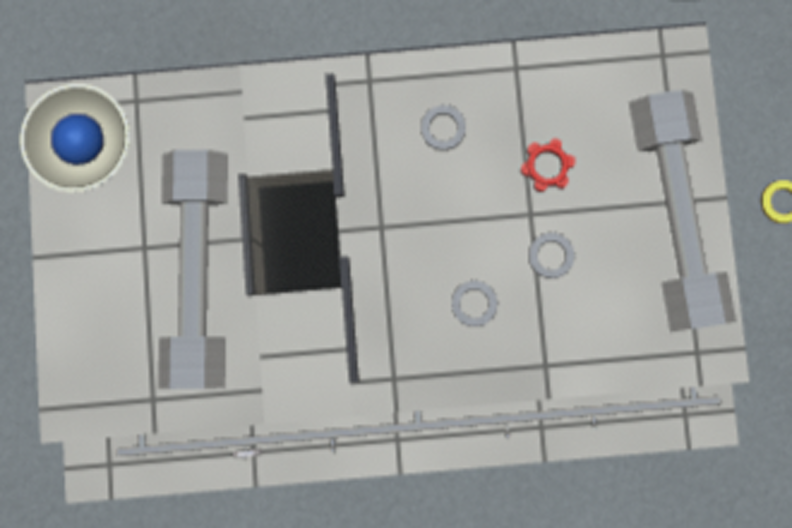

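```bash
cat >> h.py <<'E'
G=np.array([555.3,41.]);YAW=np.radians(3.38)
ex=np.array([np.cos(YAW),np.sin(YAW)]);ey=np.array([-ex[1],ex[0]])
def p2w(x,y): return G+x*ex+y*ey      # gate-relative plinth -> world
def w2p(w): d=np.asarray(w)[:2]-G;return np.array([d@ex,d@ey])
def rows(wps,fing,start=None):
    """wps: list of (x,y,z,yaw_deg of tool y, n rows)"""
    s=get_state();p=np.array(s['ee_pos']);R=np.array(s['ee_rot']);yaw=np.degrees(np.arctan2(R[1,1],R[0,1]))
    out=[];q=np.r_[p,yaw]
    for w in wps:
        t=np.array(w[:4],float)
        for k in range(1,w[4]+1):
            c=q+(t-q)*k/w[4]; d=R.T@(c[:3]-p)/300
            out.append([round(x,3) for x in (*d,-(c[3]-yaw)/90,fing)])
        q=t
    print('now',p.round(1),round(yaw,1));print(out)
def at(wx,wy,h): # gate-relative washer pos -> tcp when seated, heading h plinth deg
    a=np.radians(h);return p2w(wx-29.4*np.cos(a),wy-29.4*np.sin(a))
E
python3 - <<'E'
from h import *
s=load('scene0');d=s
v,u=np.mgrid[:480,:640];K=d['mtx'];z=d['range_z'].astype(float)
P=np.stack([(u-K[0,2])/K[0,0]*z,(v-K[1,2])/K[1,1]*z,z],-1)@d['extrinsics'][:3,:3].T+d['extrinsics'][:3,3]
pl=np.stack([(P[...,:2]-G)@ex,(P[...,:2]-G)@ey],-1)
m=(P[...,2]>105)&(P[...,2]<124)&(abs(pl[...,1])<20)&(abs(pl[...,0])<150)
f=pl[m];xs=np.sort(f[:,0]);g=np.argmax(np.diff(xs));print('fence x',xs[[0,g,g+1,-1]].round(1),'y',np.percentile(f[:,1],[5,50,95]).round(1))
for sd in (f[f[:,0]<0],f[f[:,0]>0]): print(sd[:,1].mean())
m=(P[...,2]>110)&(P[...,2]<150)&(pl[...,1]<-210)&(pl[...,1]>-350)&(abs(pl[...,0])<160);f=pl[m]
print('dumbbell near y by x',[(x,f[abs(f[:,0]-x)<15][:,1].max().round(0) if (abs(f[:,0]-x)<15).any() else None) for x in range(-120,121,30)])
for n,w in dict(a=(642.5,-52.7),b=(481.5,-75),c=(523,-146.3),X=(605,-145.5)).items(): print(n,w2p(w).round(1))
b=w2p((481.5,-75));h=np.degrees(np.arctan2(-80-b[1],-b[0]));print('h',h)
st=at(*b,h)-18*np.array([np.cos(np.radians(h)+YAW),np.sin(np.radians(h)+YAW)]);print(st)
rows([(*st,200,h+3.38,10)],-.64)
E
```

```text
fence x [-143.   -29.3   25.6  138.2] y [-3.2 -0.5  6.2]
-0.09697520071206787
0.4132047988937423
dumbbell near y by x [(-120, np.float64(-296.0)), (-90, np.float64(-280.0)), (-60, np.float64(-295.0)), (-30, np.float64(-295.0)), (0, np.float64(-293.0)), (30, np.float64(-210.0)), (60, np.float64(-283.0)), (90, np.float64(-268.0)), (120, None)]
a [ 81.5 -98.7]
b [ -80.5 -111.4]
c [ -43.3 -185.1]
X [  38.6 -189.1]
h 21.335384672246356
[438.44203235 -94.81846164]
now [ 182.1 -597.4  222. ] 16.9
[[np.float64(0.008), np.float64(0.131), np.float64(-0.135), np.float64(-0.009), -0.64], [np.float64(0.015), np.float64(0.261), np.float64(-0.271), np.float64(-0.017), -0.64], [np.float64(0.023), np.float64(0.392), np.float64(-0.406), np.float64(-0.026), -0.64], [np.float64(0.03), np.float64(0.522), np.float64(-0.541), np.float64(-0.035), -0.64], [np.float64(0.038), np.float64(0.653), np.float64(-0.677), np.float64(-0.043), -0.64], [np.float64(0.045), np.float64(0.783), np.float64(-0.812), np.float64(-0.052), -0.64], [np.float64(0.053), np.float64(0.914), np.float64(-0.947), np.float64(-0.06), -0.64], [np.float64(0.06), np.float64(1.045), np.float64(-1.083), np.float64(-0.069), -0.64], [np.float64(0.068), np.float64(1.175), np.float64(-1.218), np.float64(-0.078), -0.64], [np.float64(0.075), np.float64(1.306), np.float64(-1.353), np.float64(-0.086), -0.64]]
```

```bash
sed -i 's/555.3,41/554.4,41/; s/round(x,3)/round(float(x),3)/' h.py; ls
```

```text
f.npy
h.py
pics
scene0.npz
top0.npz
```

Emit:
apply_moves(deltas=[[0,0.13,-0.135,0,-0.64],[0,0.26,-0.27,0,-0.64],[0,0.39,-0.405,0,-0.64],[0,0.52,-0.54,0,-0.64],[0,0.65,-0.675,0,-0.64],[0,0.75,-0.78,0,-0.64],[0,0.8,-0.84,-0.08,-0.64],[0,0.8,-0.84,-0.08,-0.64]])

```text
time: 0.77
ee_pos: [332.1, -298.0, 222.5]
ee_rot: [[-0.0, 0.91, 0.415], [0.0, 0.415, -0.91], [-1.0, -0.0, -0.0]]
contact_force: [0.3, -0.2, 0.1]
gripper_width: 0.431
```

```bash
python3 - <<'E'
from h import *
b=w2p((481.5,-75));h=np.degrees(np.arctan2(-80-b[1],-b[0]));u=np.array([np.cos(np.radians(h)+YAW),np.sin(np.radians(h)+YAW)])
st=at(*b,h)-18*u;print(h,st)
rows([(*st,200,h+3.38,1),(*st,99.5,h+3.38,1)],-.64)
E
```

```text
21.587207368247938 [438.52955277 -95.00751521]
now [ 332.1 -298.   222.5] 24.5
[[0.075, 0.603, -0.469, -0.005, -0.64], [0.41, 0.603, -0.469, -0.005, -0.64]]
```

Emit:
apply_moves(deltas=[[0.02,0.1,-0.08,0,-0.64],[0.03,0.2,-0.16,0,-0.64],[0.04,0.3,-0.24,0,-0.64],[0.05,0.4,-0.32,0,-0.64],[0.06,0.5,-0.39,0,-0.64],[0.07,0.6,-0.465,0,-0.64],[0.12,0.6,-0.465,0,-0.64],[0.2,0.6,-0.465,0,-0.64],[0.2,0.6,-0.465,0,-0.64]])

```text
time: 1.52
ee_pos: [436.9, -97.6, 159.7]
ee_rot: [[-0.006, 0.912, 0.411], [0.001, 0.411, -0.912], [-1.0, -0.005, -0.004]]
contact_force: [-1.3, -0.1, -0.1]
gripper_width: 0.18
```

```bash
python3 - <<'E'
from h import *
h=21.59;u=np.array([np.cos(np.radians(h)+YAW),np.sin(np.radians(h)+YAW)])
b=w2p((481.5,-75));st=at(*b,h)-18*u
rows([(*st,99.5,h+3.38,4)],-.64)
snap('scene','s1');snap('top','t1')
E
```

```text
now [436.9 -97.6 159.7] 24.3
[[0.05, 0.002, -0.001, -0.002, -0.64], [0.1, 0.005, -0.002, -0.004, -0.64], [0.15, 0.007, -0.004, -0.006, -0.64], [0.201, 0.009, -0.005, -0.008, -0.64]]
```

View pics/s1.png

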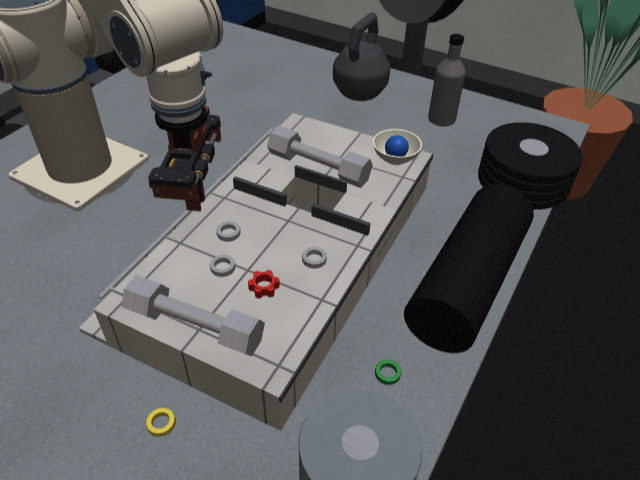

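The fingers stand at about (195,200) in the scene view, behind washer b, and nothing has been disturbed.

Emit:
apply_moves(deltas=[[0.06,0,0,0,-0.64],[0.12,0.005,0,0,-0.64],[0.17,0.005,0,0,-0.64],[0.2,0.01,0,0,-0.64],[0.2,0.01,0,0,-0.64]])

```text
time: 2.03
ee_pos: [441.5, -98.2, 102.2]
ee_rot: [[-0.001, 0.913, 0.408], [0.0, 0.408, -0.913], [-1.0, -0.001, -0.001]]
contact_force: [-0.0, -0.3, -0.8]
gripper_width: 0.182
```

```bash
python3 - <<'E'
from h import *
h=21.59
print(get_state()['contact_force'])
e=at(-1,-80,h)
rows([(*e,99.5,h+3.38,14)],-.64)
E
```

```text
[-0.00630714 -0.32462273 -0.82244637]
now [441.5 -98.2 102.2] 24.1
[[0.001, 0.024, -0.001, -0.001, -0.64], [0.001, 0.048, -0.003, -0.001, -0.64], [0.002, 0.072, -0.004, -0.002, -0.64], [0.002, 0.096, -0.006, -0.003, -0.64], [0.003, 0.121, -0.007, -0.004, -0.64], [0.004, 0.145, -0.009, -0.004, -0.64], [0.004, 0.169, -0.01, -0.005, -0.64], [0.005, 0.193, -0.012, -0.006, -0.64], [0.005, 0.217, -0.013, -0.006, -0.64], [0.006, 0.241, -0.014, -0.007, -0.64], [0.007, 0.265, -0.016, -0.008, -0.64], [0.007, 0.289, -0.017, -0.008, -0.64], [0.008, 0.314, -0.019, -0.009, -0.64], [0.008, 0.338, -0.02, -0.01, -0.64]]
```

Emit:
apply_moves(deltas=[[0,0.02,-0.01,-0.01,-0.64],[0,0.045,-0.015,-0.01,-0.64],[0,0.07,-0.015,-0.01,-0.64],[0,0.095,-0.015,-0.01,-0.64],[0,0.12,-0.015,-0.01,-0.64],[0,0.145,-0.016,-0.01,-0.64],[0,0.17,-0.016,-0.01,-0.64],[0,0.19,-0.016,-0.01,-0.64]])

```text
time: 2.7
ee_pos: [492.9, -69.7, 102.8]
ee_rot: [[0.0, 0.906, 0.424], [-0.0, 0.424, -0.906], [-1.0, 0.0, 0.0]]
contact_force: [-0.9, -1.0, 0.9]
gripper_width: 0.181
```

```bash
python3 - <<'E'
from h import *
h=21.59
e=at(-1,-80,h)
rows([(*e,99.5,h+3.38,6)],-.64)
E
```

```text
now [492.9 -69.7 102.8] 25.1
[[0.002, 0.024, -0.0, 0.0, -0.64], [0.004, 0.048, -0.0, 0.0, -0.64], [0.005, 0.071, -0.001, 0.001, -0.64], [0.007, 0.095, -0.001, 0.001, -0.64], [0.009, 0.119, -0.001, 0.001, -0.64], [0.011, 0.143, -0.001, 0.001, -0.64]]
```

Emit:
apply_moves(deltas=[[0.003,0.025,0,0,-0.64],[0.006,0.05,0,0,-0.64],[0.009,0.075,0,0,-0.64],[0.01,0.1,0,0,-0.64],[0.01,0.125,0,0,-0.64],[0.01,0.14,0,0,-0.64],[0.01,0.145,0,0,-0.64],[0.01,0.145,0,0,-0.64]])

```text
time: 3.37
ee_pos: [531.7, -51.6, 99.6]
ee_rot: [[0.0, 0.906, 0.424], [-0.0, 0.424, -0.906], [-1.0, 0.0, 0.0]]
contact_force: [-0.0, -0.3, 0.2]
gripper_width: 0.179
```

```bash
python3 - <<'E'
from h import *
snap('scene','s2')
print(w2p(get_state()['ee_pos']))
E
```

```text
[-28.52245527 -91.14361994]
```

View pics/s2.png

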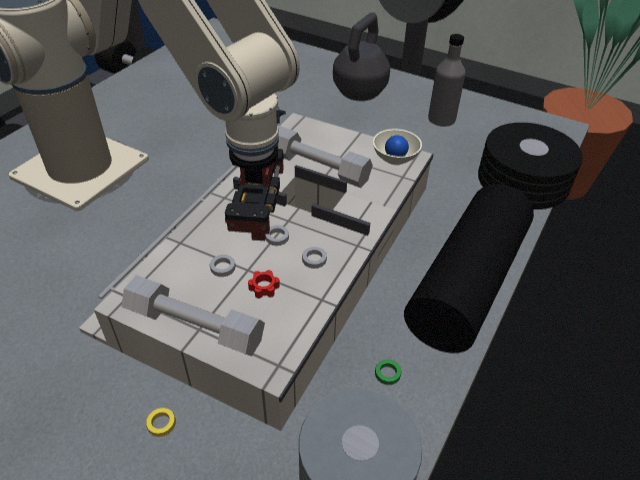

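Washer b is now at about (277,235), sitting in front of the fingers. I'll back off, lift and look again.

Emit:
apply_moves(deltas=[[0,-0.03,0,0,-0.64],[0,-0.07,0,0,-0.64],[-0.07,-0.1,0,0,-0.64],[-0.17,-0.1,0,-0.07,-0.64],[-0.2,-0.12,0.05,-0.15,-0.64],[-0.2,-0.12,0.1,-0.23,-0.64],[-0.2,-0.12,0.15,-0.31,-0.64],[-0.2,-0.12,0.2,-0.39,-0.64],[-0.2,-0.12,0.2,-0.47,-0.64],[-0.2,-0.12,0.2,-0.55,-0.64]])

```text
time: 4.25
ee_pos: [522.8, -122.6, 159.6]
ee_rot: [[-0.001, 0.266, 0.964], [0.0, 0.964, -0.266], [-1.0, -0.0, -0.001]]
contact_force: [-1.3, -0.7, -0.5]
gripper_width: 0.181
```

```bash
cat >> h.py <<'E'
def cloud(d):
    v,u=np.mgrid[:480,:640];K=d['mtx'];z=d['range_z'].astype(float)
    p=np.stack([(u-K[0,2])/K[0,0]*z,(v-K[1,2])/K[1,1]*z,z],-1)
    return p@d['extrinsics'][:3,:3].T+d['extrinsics'][:3,3]
def rings(d,extra=True):
    P=cloud(d);pl=np.stack([(P[...,:2]-G)@ex,(P[...,:2]-G)@ey],-1)
    m=((P[...,2]>101.5)&(P[...,2]<118)&(pl[...,1]<-12)&(pl[...,1]>-235)&(abs(pl[...,0])<140)).astype(np.uint8)
    m=cv2.morphologyEx(m,cv2.MORPH_CLOSE,np.ones((3,3)))
    n,l,st,_=cv2.connectedComponentsWithStats(m)
    for i in range(1,n):
        if st[i,4]<80: continue
        q=pl[(l==i)];(cx,cy),r=cv2.minEnclosingCircle(q.astype(np.float32))
        print('blob px',st[i].tolist(),'plinth',round(cx,1),round(cy,1),'r',round(r,1),'mean',q.mean(0).round(1))
E
python3 - <<'E'
from h import *
d=snap('scene','s3');rings(d);print('t');rings(snap('top','t3'))
rows([(*at(-1,-98,90),125,93.4,1)],-.64)
E
```

```text
blob px [265, 226, 24, 19, 270] plinth 186.6 -383.6 r 378.4 mean [  2.3 -84.9]
blob px [302, 247, 25, 20, 292] plinth 228.1 -392.0 r 350.3 mean [  84.4 -101.5]
blob px [210, 255, 25, 20, 311] plinth -42.6 -185.4 r 22.7 mean [ -42.3 -186.6]
blob px [248, 270, 32, 27, 487] plinth 202.5 -432.4 r 328.9 mean [  42.4 -195. ]
t
blob px [325, 233, 19, 20, 197] plinth -12.2 -80.6 r 119.0 mean [ 82.6 -95.3]
blob px [318, 271, 22, 19, 186] plinth 3.5 -75.6 r 24.2 mean [  2.  -78.9]
now [ 522.6 -121.9  159.5] 74.3
[[0.115, 0.149, 0.091, -0.212, -0.64]]
```

View pics/s3.png

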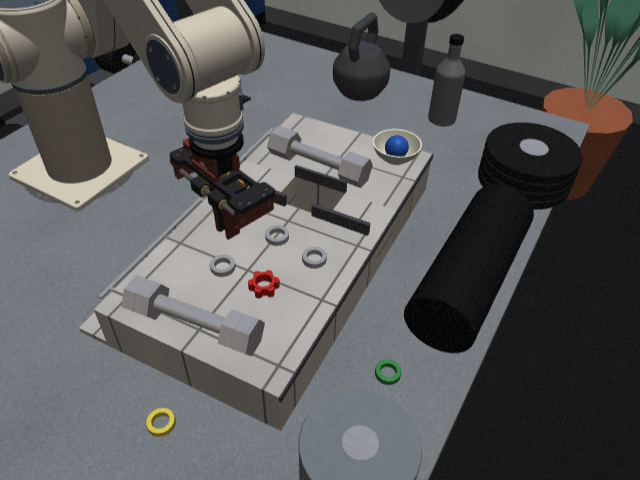

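Emit:
apply_moves(deltas=[[0,0.05,0.04,-0.07,-0.64],[0,0.1,0.08,-0.14,-0.64],[0.03,0.145,0.097,-0.212,-0.64],[0.08,0.145,0.097,-0.212,-0.64],[0.12,0.145,0.097,-0.212,-0.64],[0.15,0.145,0.097,-0.212,-0.64],[0.17,0.145,0.097,-0.212,-0.64],[0.17,0.145,0.097,-0.212,-0.64]])

```text
time: 5.02
ee_pos: [562.4, -87.5, 107.2]
ee_rot: [[-0.003, -0.057, 0.998], [0.0, 0.998, 0.057], [-1.0, 0.001, -0.003]]
contact_force: [-0.8, -0.1, 0.5]
gripper_width: 0.18
```

```bash
python3 - <<'E'
from h import *
print(w2p(get_state()['ee_pos']),p2w(1,-128))
rows([(*p2w(1,-128),99.5,93.4,1)],-.64)
E
```

```text
[   0.38961352 -128.76930371] [562.94487404 -86.71838211]
now [562.4 -87.5 107.2] 93.3
[[0.026, 0.003, 0.002, -0.001, -0.64]]
```

Emit:
apply_moves(deltas=[[0.02,0,0,0,-0.64],[0.025,0.01,0,0,-0.64],[0.025,0.03,0,0,-0.64],[0.025,0.05,0,0,-0.64],[0.025,0.075,0,0,-0.64],[0.025,0.1,0,0,-0.64],[0.025,0.125,0,0,-0.64],[0.025,0.15,0,0,-0.64],[0.025,0.175,0,0,-0.64],[0.025,0.2,0,0,-0.64]])

```text
time: 5.85
ee_pos: [560.3, -26.5, 101.3]
ee_rot: [[0.0, -0.06, 0.998], [-0.0, 0.998, 0.06], [-1.0, -0.0, 0.0]]
contact_force: [-0.3, -1.3, 0.0]
gripper_width: 0.183
```

```bash
python3 - <<'E'
from h import *
print(w2p(get_state()['ee_pos']))
snap('scene','s4');snap('top','t4')
rows([(*p2w(0,-6),99.5,93.4,1)],-.64)
cv2.imwrite('pics/s4b.png',np.vstack([cv2.resize(cv2.imread('pics/s4.png')[160:300,160:400],None,fx=2.,fy=2.),cv2.resize(cv2.imread('pics/t4.png')[210:350,220:460],None,fx=2,fy=2)]))
E
```

```text
[  1.93901005 -67.77291349]
now [560.1 -26.2 101.2] 93.5
[[0.006, 0.205, -0.006, 0.001, -0.64]]
```

View pics/s4b.png

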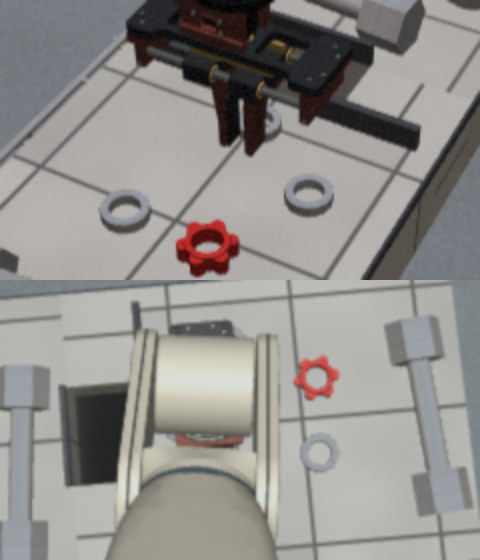

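The washer is ahead of the fingers in the gate's line. The collar and the other washers haven't moved.

Emit:
apply_moves(deltas=[[0,0.025,-0.002,0,-0.64],[0.003,0.05,-0.004,0,-0.64],[0.005,0.075,-0.006,0,-0.64],[0.005,0.1,-0.006,0,-0.64],[0.005,0.125,-0.006,0,-0.64],[0.005,0.15,-0.006,0,-0.64],[0.005,0.175,-0.006,0,-0.64],[0.005,0.2,-0.006,0,-0.64],[0.005,0.215,-0.006,0,-0.64],[0.005,0.215,-0.006,0,-0.64]])

```text
time: 6.78
ee_pos: [554.6, 37.9, 99.7]
ee_rot: [[-0.0, -0.06, 0.998], [0.0, 0.998, 0.06], [-1.0, 0.0, -0.0]]
contact_force: [0.1, 0.6, -0.3]
gripper_width: 0.181
```

```bash
python3 - <<'E'
from h import *
print(w2p(get_state()['ee_pos']))
snap('scene','s5')
cv2.imwrite('pics/s5b.png',cv2.resize(cv2.imread('pics/s5.png')[120:300,160:400],None,fx=3.,fy=3.))
E
```

```text
[ 0.0222204  -3.11755964]
```

View pics/s5b.png

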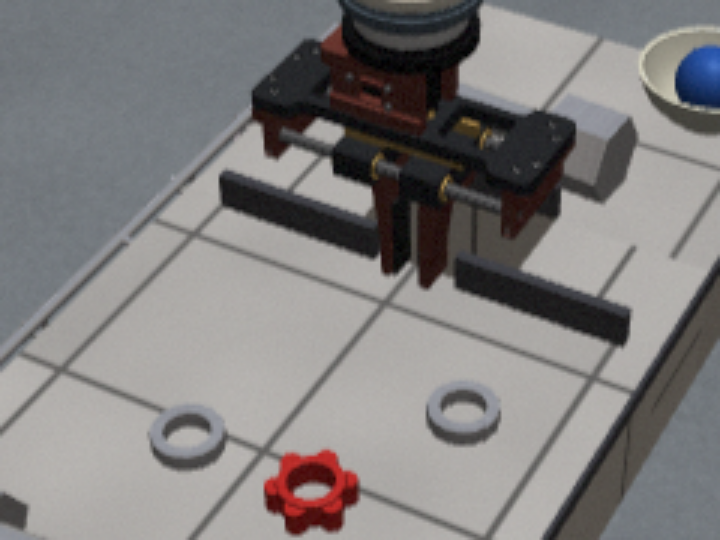

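Washer b is no longer on the deck and the fingertips are in the gate. Next is washer a: retreat, lift and turn.

Emit:
apply_moves(deltas=[[0,-0.05,0,0,-0.64],[-0.03,-0.1,0,0,-0.64],[-0.1,-0.15,0,-0.07,-0.64],[-0.2,-0.18,0.05,-0.15,-0.64],[-0.2,-0.22,0.13,-0.23,-0.64],[-0.2,-0.26,0.21,-0.31,-0.64],[-0.2,-0.3,0.3,-0.39,-0.64],[-0.2,-0.34,0.38,-0.47,-0.64],[-0.2,-0.37,0.42,-0.55,-0.64],[-0.2,-0.37,0.42,-0.63,-0.64]])

```text
time: 7.67
ee_pos: [689.7, -68.6, 159.6]
ee_rot: [[0.002, -0.867, 0.498], [-0.001, 0.498, 0.867], [-1.0, -0.002, 0.001]]
contact_force: [-0.8, -0.6, -0.1]
gripper_width: 0.179
```

```bash
cat >> h.py <<'E'
def bright(d,uv,zt=105):
    # washer centre: grey ring blob by depth box centre -> ray at mid height plane
    pass
E
python3 - <<'E'
from h import *
d=snap('scene','s6');P=cloud(d)
for nm,(a,b) in dict(a=(315,256),c=(223,265)).items():
    w=P[b-16:b+17,a-20:a+21].reshape(-1,3);q=w[(w[:,2]>103)&(w[:,2]<112)]
    (cx,cy),r=cv2.minEnclosingCircle(q[:,:2].astype(np.float32));print(nm,w2p((cx,cy)).round(1),round(r,1),w2p(q.mean(0)).round(1))
t=snap('top','t6');
p=p2w(0,48)
print('slot px',proj(t,(*p,10)))
h=159.7;hr=np.radians(h)
rows([(*at(82+18*.938,-98.5-18*.347,h),130,h+3.38,1)],-.64)
cv2.imwrite('pics/t6b.png',cv2.resize(cv2.imread('pics/t6.png')[210:350,220:420],None,fx=4,fy=4))
E
```

```text
a [ 81.  -97.7] 22.9 [ 83.  -98.9]
c [ -42.8 -185. ] 22.3 [ -42.4 -186.3]
slot px [275.71773412 289.40272872]
now [687.2 -67.3 159.1] 149.8
[[0.097, 0.001, 0.003, -0.147, -0.64]]
```

View pics/t6b.png

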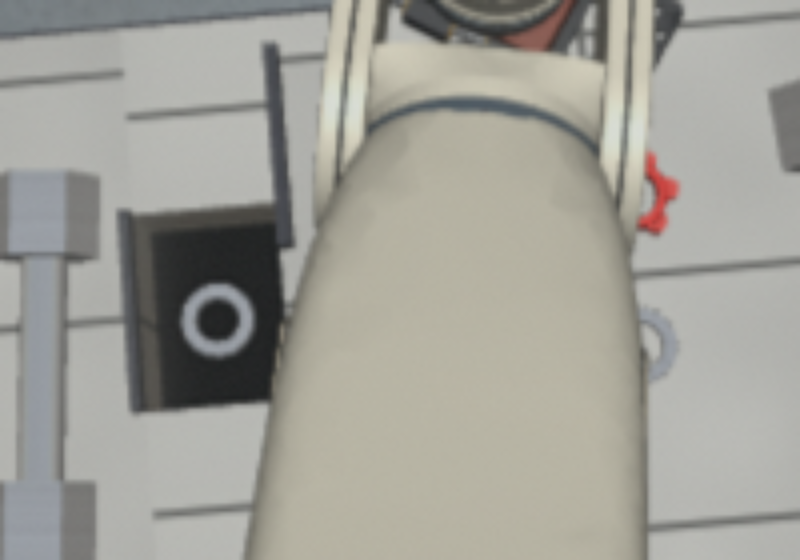

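Washer b lies flat in the slot at crop (218,320). I'll go down behind washer a.

Emit:
apply_moves(deltas=[[0,0,0.003,-0.07,-0.64],[0.05,0,0.003,-0.147,-0.64],[0.1,0,0.003,-0.147,-0.64],[0.15,0,0.003,-0.147,-0.64],[0.18,0,0.003,-0.147,-0.64],[0.2,0,0.003,-0.147,-0.64],[0.2,0,0.003,-0.147,-0.64]])

```text
time: 8.35
ee_pos: [686.4, -65.6, 98.0]
ee_rot: [[-0.003, -0.956, 0.293], [0.0, 0.293, 0.956], [-1.0, 0.003, -0.001]]
contact_force: [-0.6, -0.2, -0.5]
gripper_width: 0.18
```

```bash
python3 - <<'E'
from h import *
s=get_state();print(w2p(s['ee_pos']))
e=at(-1,-68,159.7);rows([(*e,99.5,163.1,1)],-.64)
snap('scene','s7');cv2.imwrite('pics/s7b.png',cv2.resize(cv2.imread('pics/s7.png')[160:320,200:440],None,fx=3.,fy=3.))
E
```

```text
[ 125.49393682 -114.17220261]
now [686.4 -65.6  98. ] 163.0
[[-0.004, 0.351, -0.003, -0.001, -0.64]]
```

View pics/s7b.png

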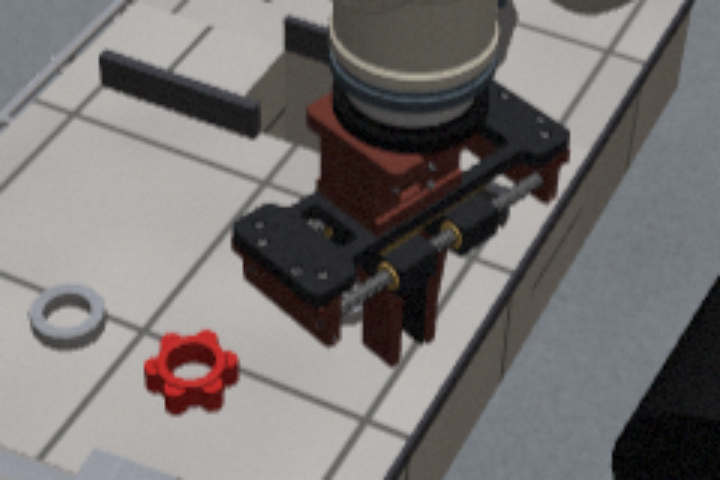

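The fingers stand on the far side of washer a, clear of the collar. I'll push it to the gate line.

Emit:
apply_moves(deltas=[[-0.003,0.02,0,0,-0.64],[-0.004,0.045,0,0,-0.64],[-0.004,0.07,0,0,-0.64],[-0.004,0.095,0,0,-0.64],[-0.004,0.12,0,0,-0.64],[-0.004,0.145,0,0,-0.64],[-0.004,0.17,0,0,-0.64],[-0.004,0.195,0,0,-0.64],[-0.004,0.22,0,0,-0.64],[-0.004,0.24,0,0,-0.64]])

```text
time: 9.23
ee_pos: [617.7, -44.4, 100.9]
ee_rot: [[-0.0, -0.957, 0.291], [0.0, 0.291, 0.957], [-1.0, 0.0, -0.0]]
contact_force: [-0.6, -0.1, 1.0]
gripper_width: 0.178
```

```bash
python3 - <<'E'
from h import *
s=get_state();print(w2p(s['ee_pos']))
e=at(-1,-68,159.7);rows([(*e,99.5,163.1,1)],-.64)
E
```

```text
[ 58.11993901 -89.03067249]
now [617.7 -44.4 100.9] 163.1
[[0.005, 0.111, -0.003, -0.0, -0.64]]
```

Emit:
apply_moves(deltas=[[0.003,0.02,0,0,-0.64],[0.003,0.04,0,0,-0.64],[0.003,0.06,0,0,-0.64],[0.003,0.075,0,0,-0.64],[0.003,0.09,0,0,-0.64],[0.003,0.1,0,0,-0.64],[0.003,0.11,0,0,-0.64],[0.003,0.11,0,0,-0.64]])

```text
time: 9.9
ee_pos: [586.4, -35.0, 99.9]
ee_rot: [[-0.001, -0.957, 0.291], [0.0, 0.291, 0.957], [-1.0, 0.001, -0.0]]
contact_force: [0.4, 0.2, -0.7]
gripper_width: 0.181
```

Emit:
apply_moves(deltas=[[0,-0.05,0,0,-0.64],[0,-0.1,0,0,-0.64],[-0.07,-0.13,0,0,-0.64],[-0.17,-0.13,0,0.07,-0.64],[-0.25,-0.13,0,0.15,-0.64],[-0.25,-0.1,-0.05,0.23,-0.64],[-0.25,-0.05,-0.1,0.31,-0.64],[-0.25,0,-0.17,0.39,-0.64],[-0.25,0.05,-0.25,0.47,-0.64],[-0.25,0.07,-0.27,0.55,-0.64]])

```text
time: 10.73
ee_pos: [540.7, -108.1, 174.8]
ee_rot: [[-0.002, -0.397, 0.918], [-0.0, 0.918, 0.397], [-1.0, 0.001, -0.002]]
contact_force: [-0.6, -0.3, 0.1]
gripper_width: 0.178
```

```bash
python3 - <<'E'
from h import *
s=get_state();print(w2p(s['ee_pos']))
rows([(*p2w(0,-115),115,93.4,1)],-.64)
d=snap('scene','s8');cv2.imwrite('pics/s8b.png',cv2.resize(cv2.imread('pics/s8.png')[160:320,180:420],None,fx=3.,fy=3.))
rings(d);t=snap('top','t8');rings(t)
E
```

```text
[ -22.48412726 -148.00197348]
now [ 540.7 -108.1  174.8] 113.4
[[0.199, 0.078, 0.108, 0.222, -0.64]]
blob px [269, 221, 23, 19, 258] plinth -0.3 -67.5 r 22.6 mean [  0.5 -69.8]
blob px [210, 255, 26, 20, 297] plinth 165.4 -436.7 r 348.1 mean [ -40.5 -188.4]
blob px [248, 270, 32, 27, 492] plinth 202.3 -432.2 r 329.2 mean [  41.5 -194.1]
blob px [313, 272, 19, 19, 184] plinth -54.8 -65.9 r 75.8 mean [ -0.3 -63.7]
```

View pics/s8b.png

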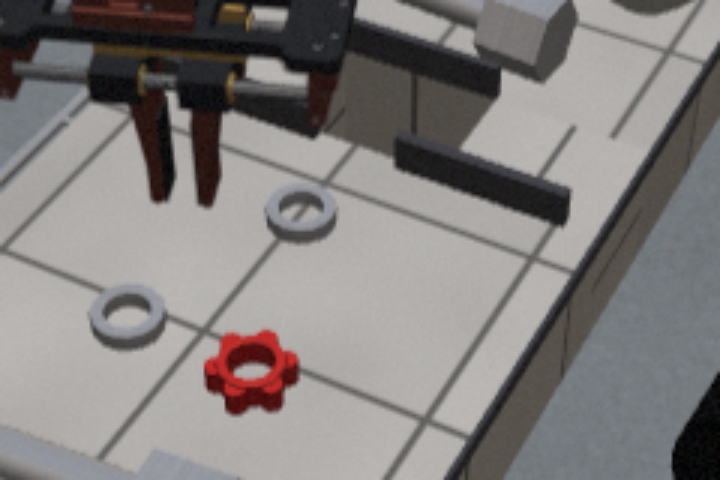

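Washer a sits at plinth (0,-67), on the gate's line. The fingers go down behind it and push through.

Emit:
apply_moves(deltas=[[0,0.03,0.03,0.07,-0.64],[0,0.06,0.06,0.15,-0.64],[0.05,0.075,0.108,0.222,-0.64],[0.1,0.075,0.108,0.222,-0.64],[0.15,0.075,0.108,0.222,-0.64],[0.2,0.075,0.108,0.222,-0.64],[0.23,0.075,0.108,0.222,-0.64],[0.25,0.075,0.108,0.222,-0.64],[0.25,0.075,0.108,0.222,-0.64]])

```text
time: 11.58
ee_pos: [563.7, -72.5, 98.8]
ee_rot: [[-0.002, -0.069, 0.998], [0.0, 0.998, 0.069], [-1.0, 0.0, -0.002]]
contact_force: [0.4, 0.5, -0.3]
gripper_width: 0.181
```

```bash
python3 - <<'E'
from h import *
s=get_state();print(w2p(s['ee_pos']))
rows([(*p2w(0,-4),99.5,93.4,1)],-.64)
E
```

```text
[   2.61507164 -113.81379919]
now [563.7 -72.5  98.8] 93.9
[[-0.002, 0.366, -0.005, 0.006, -0.64]]
```

Emit:
apply_moves(deltas=[[0,0,-0.006,0.006,-0.64],[-0.002,0.015,-0.006,0.006,-0.64],[-0.002,0.035,-0.006,0.006,-0.64],[-0.002,0.06,-0.006,0.006,-0.64],[-0.002,0.085,-0.006,0.006,-0.64],[-0.002,0.11,-0.006,0.006,-0.64],[-0.002,0.135,-0.006,0.006,-0.64],[-0.002,0.16,-0.006,0.006,-0.64],[-0.002,0.185,-0.006,0.006,-0.64],[-0.002,0.21,-0.006,0.006,-0.64]])

```text
time: 12.42
ee_pos: [557.9, -9.2, 100.6]
ee_rot: [[-0.0, -0.057, 0.998], [-0.0, 0.998, 0.057], [-1.0, -0.0, -0.0]]
contact_force: [0.7, -0.2, 0.6]
gripper_width: 0.179
```

```bash
python3 - <<'E'
from h import *
s=get_state();print(w2p(s['ee_pos']))
rows([(*p2w(0,-4),99.5,93.4,1)],-.64)
d=snap('scene','s9');cv2.imwrite('pics/s9b.png',cv2.resize(cv2.imread('pics/s9.png')[160:320,180:420],None,fx=3.,fy=3.))
E
```

```text
[  0.49496141 -50.35026385]
now [557.9  -9.2 100.6] 93.3
[[0.004, 0.154, -0.002, -0.001, -0.64]]
```

View pics/s9b.png

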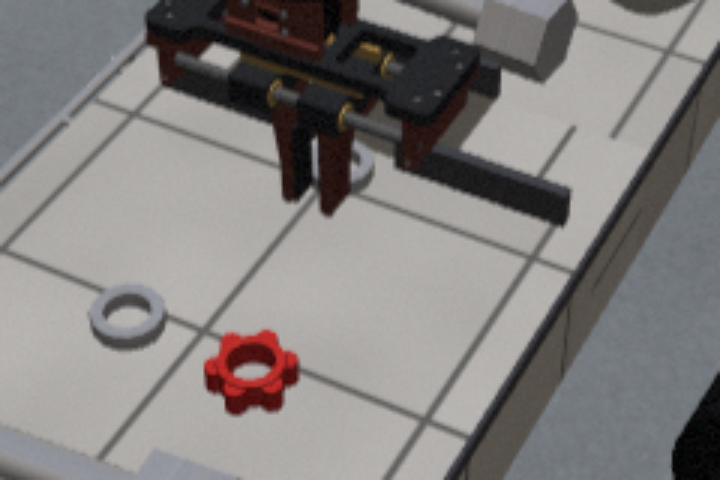

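Emit:
apply_moves(deltas=[[0.002,0.02,0,0,-0.64],[0.004,0.04,-0.001,0,-0.64],[0.004,0.06,-0.002,0,-0.64],[0.004,0.08,-0.002,0,-0.64],[0.004,0.1,-0.002,0,-0.64],[0.004,0.12,-0.002,0,-0.64],[0.004,0.14,-0.002,0,-0.64],[0.004,0.16,-0.002,0,-0.64],[0.004,0.16,-0.002,0,-0.64]])

```text
time: 13.22
ee_pos: [554.5, 38.9, 99.4]
ee_rot: [[-0.0, -0.058, 0.998], [0.0, 0.998, 0.058], [-1.0, 0.0, -0.0]]
contact_force: [-0.6, -1.2, 0.4]
gripper_width: 0.182
```

```bash
python3 - <<'E'
from h import *
s=get_state();print(w2p(s['ee_pos']))
d=snap('scene','s10');cv2.imwrite('pics/s10b.png',cv2.resize(cv2.imread('pics/s10.png')[140:300,200:440],None,fx=3.,fy=3.))
E
```

```text
[-0.04125511 -2.1360268 ]
```

View pics/s10b.png

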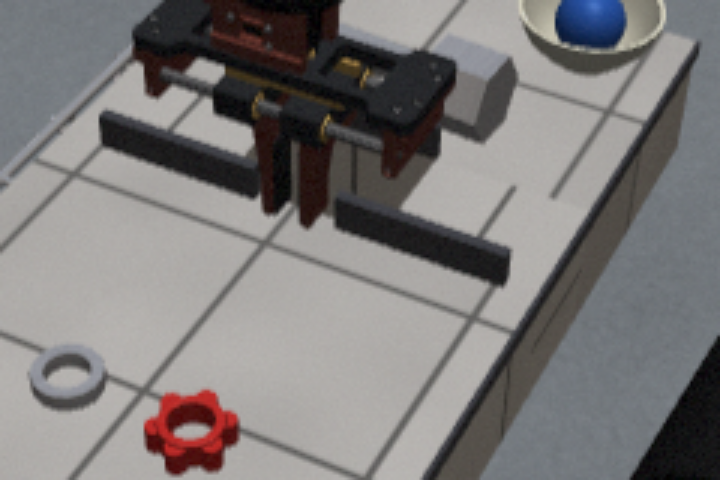

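Washer a has dropped. Now washer c.

Emit:
apply_moves(deltas=[[0,-0.06,0,0,-0.64],[-0.05,-0.13,0,0,-0.64],[-0.15,-0.2,0,0,-0.64],[-0.23,-0.3,-0.03,0.05,-0.64],[-0.25,-0.4,-0.08,0.12,-0.64],[-0.25,-0.5,-0.12,0.19,-0.64],[-0.25,-0.6,-0.17,0.233,-0.64],[-0.25,-0.7,-0.2,0.233,-0.64],[-0.25,-0.755,-0.2,0.233,-0.64],[-0.25,-0.755,-0.2,0.233,-0.64]])

```text
time: 14.1
ee_pos: [507.4, -195.0, 174.7]
ee_rot: [[0.001, 0.307, 0.952], [-0.001, 0.952, -0.307], [-1.0, -0.001, 0.001]]
contact_force: [0.4, -0.3, -0.7]
gripper_width: 0.181
```

```bash
python3 - <<'E'
from h import *
s=get_state();print(w2p(s['ee_pos']))
rows([(*p2w(-59.5,-229),99.5,72.4,1)],-.64)
snap('scene','s11');snap('top','t11')
cv2.imwrite('pics/c11.png',np.vstack([cv2.resize(cv2.imread('pics/s11.png')[180:370,100:340],None,fx=2.,fy=1.58),cv2.resize(cv2.imread('pics/t11.png')[210:350,220:460],None,fx=2,fy=2)]))
E
```

```text
[ -60.79728947 -232.79529108]
now [ 507.4 -195.   174.7] 72.1
[[0.251, 0.014, -0.001, -0.003, -0.64]]
```

View pics/c11.png

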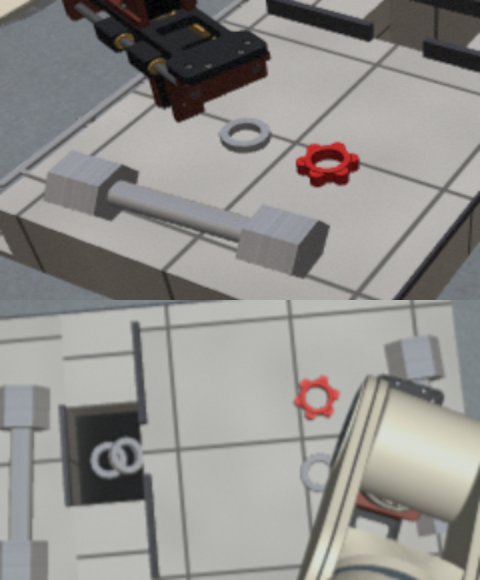

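Two washers show in the slot, at crop (108,460) and (128,453). I'll lower the fingers behind washer c.

Emit:
apply_moves(deltas=[[0.06,0.013,0,0,-0.64],[0.12,0.013,0,0,-0.64],[0.17,0.013,0,0,-0.64],[0.21,0.013,0,0,-0.64],[0.24,0.013,0,0,-0.64],[0.25,0.013,0,0,-0.64],[0.25,0.013,0,0,-0.64]])

```text
time: 14.78
ee_pos: [508.6, -187.4, 98.7]
ee_rot: [[-0.001, 0.303, 0.953], [0.001, 0.953, -0.303], [-1.0, 0.0, -0.001]]
contact_force: [-0.8, 0.3, -0.4]
gripper_width: 0.181
```

```bash
python3 - <<'E'
from h import *
s=get_state();print(w2p(s['ee_pos']))
rows([(*at(-1,-75,69),99.5,72.4,1)],-.64)
d=snap('scene','s12');cv2.imwrite('pics/s12b.png',cv2.resize(cv2.imread('pics/s12.png')[180:340,120:360],None,fx=3.,fy=3.))
E
```

```text
[ -59.23359122 -225.33954918]
now [ 508.6 -187.4   98.7] 72.3
[[-0.003, 0.439, 0.001, -0.001, -0.64]]
```

View pics/s12b.png

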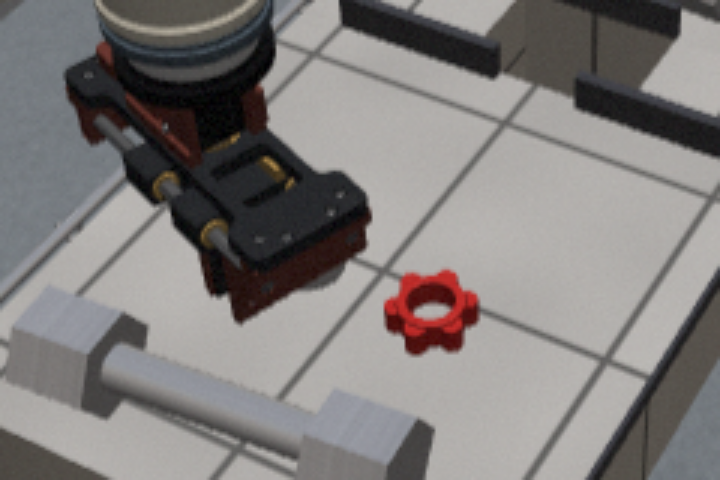

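Emit:
apply_moves(deltas=[[-0.002,0.02,0,0,-0.64],[-0.003,0.045,0,0,-0.64],[-0.003,0.075,0,0,-0.64],[-0.003,0.105,0,0,-0.64],[-0.003,0.135,0,0,-0.64],[-0.003,0.165,0,0,-0.64],[-0.003,0.195,0,0,-0.64],[-0.003,0.225,0,0,-0.64],[-0.003,0.255,0,0,-0.64],[-0.003,0.285,0,0,-0.64]])

```text
time: 15.67
ee_pos: [535.1, -105.6, 100.3]
ee_rot: [[-0.0, 0.304, 0.953], [-0.0, 0.953, -0.304], [-1.0, -0.0, -0.0]]
contact_force: [0.6, -0.8, 1.1]
gripper_width: 0.18
```

Emit:
apply_moves(deltas=[[0,0.03,0,0,-0.64],[0,0.06,0,0,-0.64],[0,0.085,0,0,-0.64],[0,0.105,0,0,-0.64],[0,0.125,0,0,-0.64],[0,0.14,0,0,-0.64],[0,0.15,0,0,-0.64],[0,0.153,0,0,-0.64],[0,0.153,0,0,-0.64]])

```text
time: 16.42
ee_pos: [548.8, -62.7, 100.2]
ee_rot: [[-0.0, 0.304, 0.953], [0.0, 0.953, -0.304], [-1.0, 0.0, -0.0]]
contact_force: [-0.6, 0.2, 0.0]
gripper_width: 0.179
```

Emit:
apply_moves(deltas=[[0,-0.03,0,0,-0.64],[0,-0.07,0,0,-0.64],[-0.06,-0.09,0.01,0,-0.64],[-0.13,-0.09,0.03,-0.07,-0.64],[-0.13,-0.08,0.05,-0.15,-0.64],[-0.13,-0.07,0.06,-0.233,-0.64],[-0.13,-0.07,0.06,-0.233,-0.64]])

```text
time: 17.0
ee_pos: [559.9, -89.6, 139.7]
ee_rot: [[0.001, -0.061, 0.998], [-0.0, 0.998, 0.061], [-1.0, -0.0, 0.001]]
contact_force: [0.3, 0.2, -0.1]
gripper_width: 0.18
```

```bash
python3 - <<'E'
from h import *
s=get_state();print(w2p(s['ee_pos']))
d=snap('scene','s13');rings(d);rows([(*p2w(0,-122),99.5,93.4,1)],-.64)
cv2.imwrite('pics/s13b.png',cv2.resize(cv2.imread('pics/s13.png')[160:320,160:400],None,fx=3.,fy=3.))
E
```

```text
[  -2.16566699 -130.72045874]
blob px [269, 224, 21, 18, 210] plinth -0.6 -76.5 r 21.4 mean [  3.7 -76. ]
blob px [248, 270, 32, 27, 495] plinth 203.2 -433.5 r 327.6 mean [  41. -193.]
now [559.3 -89.4 139.3] 93.1
[[0.133, 0.028, 0.009, -0.003, -0.64]]
```

View pics/s13b.png

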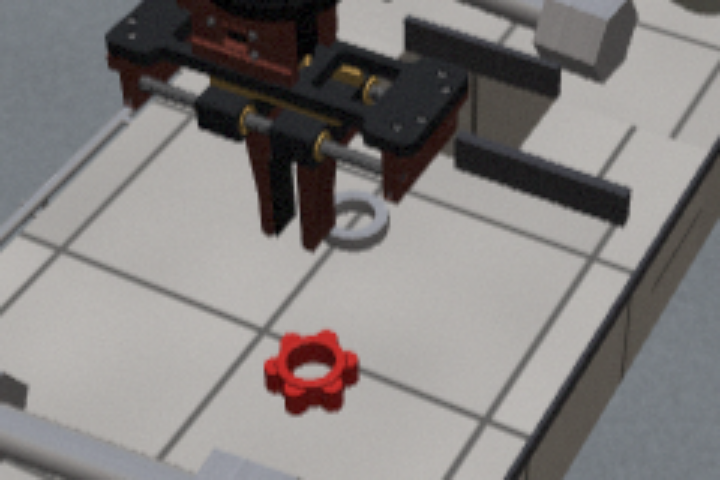

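Emit:
apply_moves(deltas=[[0.05,0.02,0.009,0,-0.64],[0.1,0.02,0.009,0,-0.64],[0.125,0.02,0.009,0,-0.64],[0.133,0.02,0.009,0,-0.64],[0.133,0.025,0.009,0,-0.64],[0.133,0.04,0.009,0,-0.64],[0.133,0.06,0.009,0,-0.64],[0.133,0.085,0.009,0,-0.64],[0.133,0.11,0.009,0,-0.64],[0.133,0.135,0.009,0,-0.64]])

```text
time: 17.88
ee_pos: [560.1, -46.9, 99.8]
ee_rot: [[0.001, -0.057, 0.998], [-0.0, 0.998, 0.057], [-1.0, -0.0, 0.001]]
contact_force: [-0.4, 0.2, 0.2]
gripper_width: 0.184
```

```bash
python3 - <<'E'
from h import *
s=get_state();print(w2p(s['ee_pos']),s['ee_pos'])
rows([(*p2w(0,-4),99.5,93.4,1)],-.64)
E
```

```text
[  0.52891787 -88.0482678 ] [560.1191404  -46.8639212   99.84456516]
now [560.1 -46.9  99.8] 93.3
[[0.001, 0.28, -0.002, -0.001, -0.64]]
```

Emit:
apply_moves(deltas=[[0,0.03,-0.001,0,-0.64],[0,0.065,-0.002,0,-0.64],[0,0.1,-0.002,0,-0.64],[0,0.135,-0.002,0,-0.64],[0,0.17,-0.002,0,-0.64],[0,0.205,-0.002,0,-0.64],[0,0.24,-0.002,0,-0.64],[0,0.275,-0.002,0,-0.64],[0,0.28,-0.002,0,-0.64],[0,0.28,-0.002,0,-0.64]])

```text
time: 18.72
ee_pos: [554.4, 37.0, 99.3]
ee_rot: [[-0.0, -0.058, 0.998], [0.0, 0.998, 0.058], [-1.0, 0.0, -0.0]]
contact_force: [0.0, 1.0, -0.3]
gripper_width: 0.182
```

Emit:
apply_moves(deltas=[[0,-0.06,0,0,-0.64],[-0.05,-0.13,0,0,-0.64],[-0.15,-0.2,0,0,-0.64],[-0.25,-0.3,-0.1,0,-0.64],[-0.3,-0.4,-0.2,0,-0.64],[-0.3,-0.5,-0.3,0,-0.64],[-0.3,-0.6,-0.35,0,-0.64],[-0.3,-0.65,-0.35,0,-0.64],[-0.3,-0.65,-0.35,0,-0.64]])

```text
time: 19.47
ee_pos: [459.9, -167.9, 190.0]
ee_rot: [[0.001, -0.053, 0.999], [-0.001, 0.999, 0.053], [-1.0, -0.001, 0.001]]
contact_force: [0.4, 0.6, 0.4]
gripper_width: 0.181
```

```bash
python3 - <<'E'
from h import *
s=get_state();print(s['ee_pos'],s['time'])
snap('scene','s14');t=snap('top','t14');P=cloud(t)
pl=np.stack([(P[...,:2]-G)@ex,(P[...,:2]-G)@ey],-1)
m=(abs(pl[...,0])<50)&(abs(pl[...,1]-48)<36)&(P[...,2]<90)
print(np.percentile(P[m][:,2],[5,50,90,99,100]).round(1))
cv2.imwrite('pics/c14.png',np.vstack([cv2.resize(cv2.imread('pics/s14.png')[110:370,80:440],(600,290)),cv2.resize(cv2.imread('pics/t14.png')[230:330,150:350],(600,300),interpolation=cv2.INTER_CUBIC)]))
E
```

```text
[ 459.91116569 -167.94755432  189.97893087] 19.4667
[ 6.1 12.6 38.2 67.2 70.9]
```

View pics/c14.png

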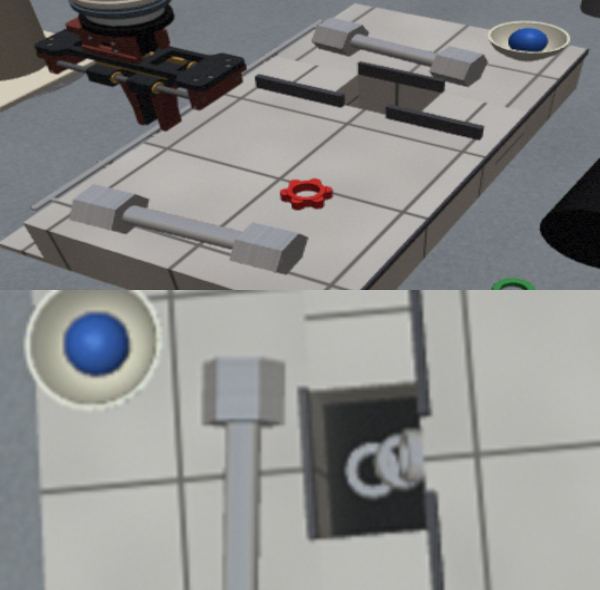

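The third washer seems to be leaning against the near wall of the slot at crop (405,458). I'll zoom in and measure its height.

```bash
python3 - <<'E'
from h import *
t=snap('top','t15');P=cloud(t)
pl=np.stack([(P[...,:2]-G)@ex,(P[...,:2]-G)@ey],-1)
cv2.imwrite('pics/c15.png',cv2.resize(cv2.imread('pics/t15.png')[250:320,240:310],(600,600),interpolation=cv2.INTER_CUBIC))
np.set_printoptions(linewidth=200)
print(np.arange(262,298,2));
for v in range(270,302,3): print(v,P[v,262:298:2,2].round(0).astype(int))
E
```

```text
[262 264 266 268 270 272 274 276 278 280 282 284 286 288 290 292 294 296]
270 [ 12  12  11  12   4   6  14   8  16   9  12  14  14  13 118 119  97  95]
273 [ 15  14  11  12  10  11   9  12  11   7  15  12  13  12 101  95  94  99]
276 [ 12   4   6   9  15   8  12  12   2  11  14   7  59  47  96  95 100  96]
279 [12  9 16 13 14  7  8  6 12 37 33 45 68 60 56 93 96 92]
282 [  9  14  17  16  21  22  18  37  42  31   6  35  64  65  61  97  95 104]
285 [ 14   3  21  22  24  13   9  39  37  28  12  38  71  65  64  97  96 101]
288 [13  9 28 24 10 13  6 41 34 21 25 38 65 66 65 93 96 94]
291 [13 16 23 21  5  8 10 36 37 39 24 46 57 60 59 91 94 95]
294 [ 11  11  10  23  26  14   7  13  31  35  38  30  32  35   9 102 102  95]
297 [ 15  13   8  13  20  22  18  22  24   8   8  13  14   4  12 121 124  93]
300 [ 12  15  13  14  11  14  10   3  10  15   9   5   8  14  10 118 120  93]
```

View pics/c15.png

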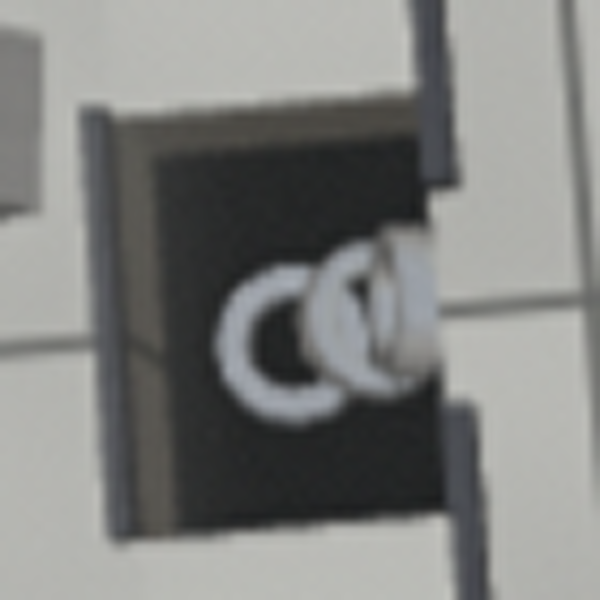

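All three washers are inside the slot, and every point reads below about z 70 with the deck at 95. But the third stands on edge against the near wall instead of lying flat. There's plenty of time, so I'll try to tip it over gently: the closed fingertips on its top rim, then a push along +y, keeping the forces small.

```bash
python3 - <<'E'
from h import *
rows([(*p2w(3,22),180,93.38,10)],-1)
t=load('t15');P=cloud(t);pl=np.stack([(P[...,:2]-G)@ex,(P[...,:2]-G)@ey],-1)
m=np.zeros((480,640),bool);m[272:298,282:293]=1
m&=(P[...,2]>50)&(P[...,2]<75);q=np.c_[pl[m],P[m][:,2]];print(len(q),q.mean(0),np.percentile(q,[5,95],axis=0).round(1))
E
```

```text
now [ 460.9 -164.5  189.3] 93.2
[[0.003, 0.074, 0.036, -0.0, -1.0], [0.006, 0.148, 0.072, -0.0, -1.0], [0.009, 0.222, 0.108, -0.001, -1.0], [0.013, 0.296, 0.144, -0.001, -1.0], [0.016, 0.37, 0.18, -0.001, -1.0], [0.019, 0.444, 0.216, -0.001, -1.0], [0.022, 0.518, 0.251, -0.001, -1.0], [0.025, 0.592, 0.287, -0.002, -1.0], [0.028, 0.666, 0.323, -0.002, -1.0], [0.031, 0.74, 0.359, -0.002, -1.0]]
91 [ 4.09187194 16.35831733 61.28346551] [[-12.2  10.8  52.2]
 [ 21.7  21.9  68.4]]
```

Emit:
apply_moves(deltas=[[0,0.075,0.036,0,-1],[0,0.15,0.072,0,-1],[0,0.22,0.108,0,-1],[0,0.295,0.144,0,-1],[0,0.37,0.18,0,-1],[0,0.445,0.216,0,-1],[0,0.52,0.25,0,-1],[0,0.6,0.29,0,-1],[0,0.68,0.33,0,-1],[0,0.74,0.36,0,-1]])

```text
time: 20.45
ee_pos: [556.4, 66.9, 189.0]
ee_rot: [[-0.0, -0.06, 0.998], [0.0, 0.998, 0.06], [-1.0, 0.0, -0.0]]
contact_force: [0.6, 0.3, -0.8]
gripper_width: 0.005
```

Emit:
apply_moves(deltas=[[0,0,0,0,-1],[0.05,0,0,0,-1],[0.1,0,0,0,-1],[0.15,0,0,0,-1],[0.2,0,0,0,-1],[0.25,0,0,0,-1],[0.28,0,0,0,-1],[0.3,0,0,0,-1],[0.3,0,0,0,-1]])

```text
time: 21.2
ee_pos: [555.0, 63.4, 98.2]
ee_rot: [[-0.002, -0.058, 0.998], [-0.0, 0.998, 0.058], [-1.0, -0.0, -0.002]]
contact_force: [-0.1, -0.2, -0.1]
gripper_width: 0.01
```

```bash
python3 - <<'E'
from h import *
s=get_state();print(w2p(s['ee_pos']),s['ee_pos'],s['contact_force'],s['gripper_width'])
snap('scene','s16');cv2.imwrite('pics/s16b.png',cv2.resize(cv2.imread('pics/s16.png')[100:260,200:440],None,fx=3.,fy=3.))
E
```

```text
[ 1.94983035 22.3513532 ] [555.02864929  63.42743027  98.18598046] [-0.05466055 -0.23168942 -0.09623902] 0.009787380009162093
```

View pics/s16b.png

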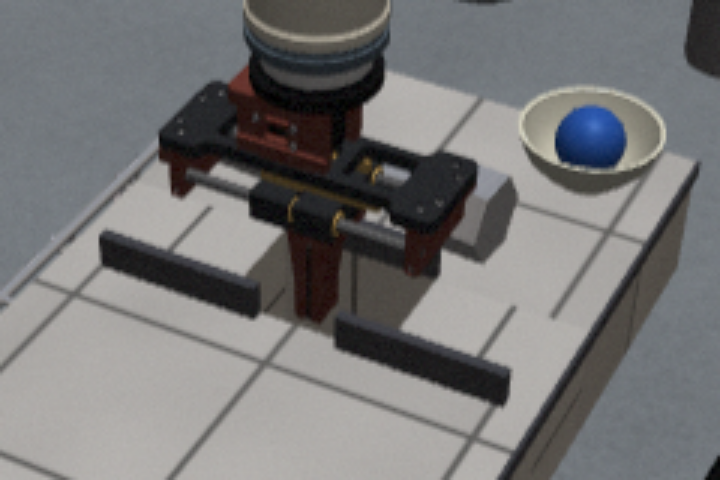

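Emit:
apply_moves(deltas=[[0.03,0,0,0,-1],[0.06,0,0,0,-1],[0.075,0,0,0,-1],[0.08,0,0,0,-1],[0.08,0,0,0,-1],[0.08,0,0,0,-1]])

```text
time: 21.75
ee_pos: [556.0, 63.2, 75.3]
ee_rot: [[-0.0, -0.057, 0.998], [0.0, 0.998, 0.057], [-1.0, 0.0, -0.0]]
contact_force: [-0.3, -0.5, -0.4]
gripper_width: 0.004
```

Emit:
apply_moves(deltas=[[0.005,0,0,0,-1],[0.01,0,0,0,-1],[0.01,0,0,0,-1]])

```text
time: 22.0
ee_pos: [555.9, 63.2, 72.3]
ee_rot: [[0.0, -0.057, 0.998], [-0.0, 0.998, 0.057], [-1.0, -0.0, 0.0]]
contact_force: [-0.2, -1.3, 0.1]
gripper_width: 0.003
```

Emit:
apply_moves(deltas=[[0.003,0,0,0,-1],[0.006,0,0,0,-1],[0.006,0,0,0,-1]])

```text
time: 22.25
ee_pos: [555.9, 63.2, 70.4]
ee_rot: [[-0.0, -0.057, 0.998], [-0.0, 0.998, 0.057], [-1.0, -0.0, -0.0]]
contact_force: [-0.5, -0.5, 0.5]
gripper_width: 0.007
```

Emit:
apply_moves(deltas=[[0.004,0,0,0,-1],[0.004,0,0,0,-1]])

```text
time: 22.42
ee_pos: [555.9, 63.2, 69.2]
ee_rot: [[-0.0, -0.057, 0.998], [-0.0, 0.998, 0.057], [-1.0, -0.0, -0.0]]
contact_force: [0.4, 0.1, -0.2]
gripper_width: 0.004
```

Emit:
apply_moves(deltas=[[0.004,0,0,0,-1],[0.004,0,0,0,-1]])

```text
time: 22.58
ee_pos: [555.9, 63.2, 68.0]
ee_rot: [[-0.0, -0.057, 0.998], [-0.0, 0.998, 0.057], [-1.0, 0.0, -0.0]]
contact_force: [0.3, -0.0, 0.4]
gripper_width: 0.004
```

Emit:
apply_moves(deltas=[[0.004,0,0,0,-1],[0.004,0,0,0,-1]])

```text
time: 22.75
ee_pos: [555.9, 63.2, 66.8]
ee_rot: [[-0.0, -0.057, 0.998], [-0.0, 0.998, 0.057], [-1.0, -0.0, -0.0]]
contact_force: [0.3, 0.5, -0.2]
gripper_width: 0.008
```

Emit:
apply_moves(deltas=[[0.004,0,0,0,-1],[0.004,0,0,0,-1]])

```text
time: 22.92
ee_pos: [556.1, 63.2, 65.8]
ee_rot: [[0.0, -0.057, 0.998], [0.0, 0.998, 0.057], [-1.0, -0.0, 0.0]]
contact_force: [-0.7, -0.9, 1.4]
gripper_width: 0.006
```

Emit:
apply_moves(deltas=[[0.004,0,0,0,-1],[0.004,0,0,0,-1]])

```text
time: 23.08
ee_pos: [556.5, 63.2, 65.0]
ee_rot: [[0.001, -0.057, 0.998], [-0.0, 0.998, 0.057], [-1.0, -0.0, 0.001]]
contact_force: [-0.3, -0.1, 5.5]
gripper_width: 0.008
```

Emit:
apply_moves(deltas=[[0.004,0,0,0,-1],[0.004,0,0,0,-1]])

```text
time: 23.25
ee_pos: [557.0, 63.2, 64.4]
ee_rot: [[0.002, -0.057, 0.998], [-0.0, 0.998, 0.057], [-1.0, -0.0, 0.002]]
contact_force: [-1.8, -1.9, 11.0]
gripper_width: 0.001
```

Contact on the rim reads 11 N at z about 65. Now a gentle push along +y.

Emit:
apply_moves(deltas=[[-0.002,0.01,0,0,-1],[-0.002,0.02,0,0,-1],[-0.002,0.03,0,0,-1],[-0.002,0.04,0,0,-1],[-0.002,0.05,0,0,-1],[-0.002,0.06,0,0,-1],[-0.002,0.07,0,0,-1]])

```text
time: 23.83
ee_pos: [555.6, 84.4, 64.8]
ee_rot: [[0.002, -0.057, 0.998], [0.0, 0.998, 0.057], [-1.0, 0.0, 0.002]]
contact_force: [0.1, 0.1, 0.4]
gripper_width: 0.009
```

Emit:
apply_moves(deltas=[[-0.04,0,0,0,-1],[-0.1,0,0,0,-1],[-0.2,0,0,0,-1],[-0.3,-0.05,0,0,-1],[-0.4,-0.15,-0.1,0,-1],[-0.4,-0.3,-0.2,0,-1],[-0.4,-0.45,-0.3,0,-1],[-0.4,-0.58,-0.35,0,-1],[-0.4,-0.7,-0.35,0,-1],[-0.4,-0.75,-0.35,0,-1]])

```text
time: 24.67
ee_pos: [460.9, -147.9, 184.8]
ee_rot: [[-0.0, -0.058, 0.998], [-0.0, 0.998, 0.058], [-1.0, -0.0, -0.0]]
contact_force: [1.2, 0.0, -0.1]
gripper_width: 0.006
```

```bash
python3 - <<'E'
from h import *
t=snap('top','t17');P=cloud(t)
cv2.imwrite('pics/c17.png',cv2.resize(cv2.imread('pics/t17.png')[250:320,240:310],(600,600),interpolation=cv2.INTER_CUBIC))
np.set_printoptions(linewidth=200)
for v in range(270,302,3): print(v,P[v,262:298:2,2].round(0).astype(int))
E
```

```text
270 [  6   9   9   4  11  17  11  14  10  16  13   7  10  10 121 123  93  96]
273 [13  7 13 12 13 11 17  9 13 11  8 11  2  4 90 96 95 99]
276 [ 13  18  12  12  10  14   9  11  14  43  41  41  43  13 100 100  99  96]
279 [14 10  8  5 12 11  7 51 50 44 39 33 40 43 38 98 93 99]
282 [ 8 12 13 15 22 26 50 53 46 31 14 18 23 36 39 98 93 96]
285 [10 14 25 23 19 10 42 57 51 26  8 11 11 33 38 96 94 97]
288 [ 9 11 21 27 13  9  8 47 51 51 24 14 13 40 34 98 96 94]
291 [ 8 14 23 20 10  8 11 29 46 54 46 50 50 43 25 94 93 91]
294 [ 14   9  12  23  24  12  11   8  29  34  34  32  34  33  13  97  94 102]
297 [ 11   9  12   3  24  26  24  16  20  10  10   6  15  17  11 118 118  96]
300 [  9   8  10  11   6   9   5  12  16  13  10  11   8   6   9 120 122  93]
```

View pics/c17.png

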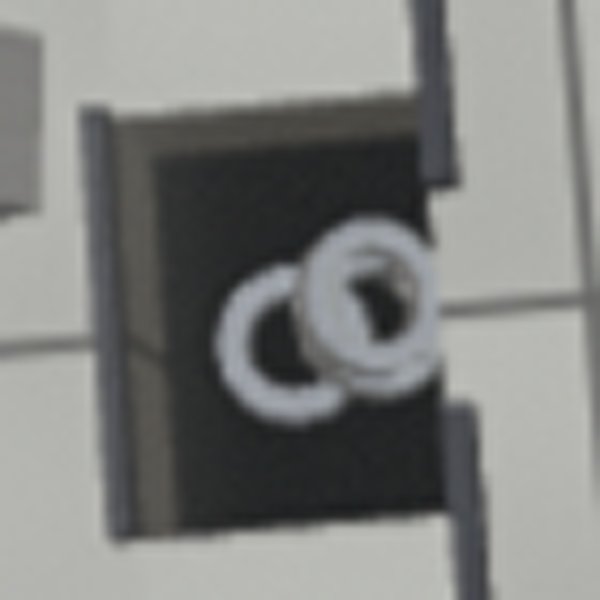

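Washer c tipped over and now lies on the other two, with its top at about z 35–55. One last check of the things that had to stay put.

Emit:
apply_moves(deltas=[[0,0,0,0,-1],[0,0,0,0,-1],[0,0,0,0,-1],[0,0,0,0,-1]])

```text
time: 25.05
ee_pos: [462.8, -145.2, 184.0]
ee_rot: [[-0.0, -0.059, 0.998], [0.0, 0.998, 0.059], [-1.0, 0.0, -0.0]]
contact_force: [-0.4, -0.1, 0.1]
gripper_width: 0.006
```

```bash
python3 - <<'E'
from h import *
a=load('scene0');b=snap('scene','s18');ta=load('top0');tb=snap('top','t18')
for nm,d in(('before',a),('after',b)):
  hsv=cv2.cvtColor(d['frame'],cv2.COLOR_RGB2HSV)
  for c,lo,hi in(('red',(0,150,80),(8,255,255)),('blue',(108,140,60),(125,255,255))):
    m=cv2.inRange(hsv,lo,hi); m[:120,:300]=0
    n,l,st,ce=cv2.connectedComponentsWithStats(m);i=[j for j in range(1,n) if st[j,4]>60];print(nm,c,[(st[j,4],ce[j].round(1).tolist()) for j in i])
# image differences in the dumbbell/bowl regions
for nm,x,y,sl in (('scene db1',a,b,np.s_[275:355,120:270]),('scene bowl/db2',a,b,np.s_[125:185,340:425]),('top db2/bowl',ta,tb,np.s_[220:355,158:248])):
  print(nm,cv2.absdiff(x['frame'][sl],y['frame'][sl]).mean().round(2))
E
```

```text
before red [(np.int32(292), [263.3, 281.3])]
before blue [(np.int32(359), [396.7, 145.3])]
after red [(np.int32(309), [263.2, 281.3])]
after blue [(np.int32(367), [396.6, 145.4])]
scene db1 8.68
scene bowl/db2 8.11
top db2/bowl 0.69
```

View pics/s18.png

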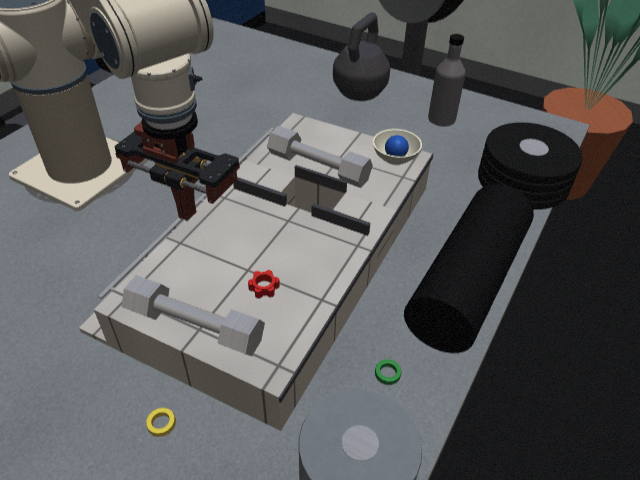

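The deck is clear of washers. The collar is still at (263,281) and the ball at (397,145), and the dumbbells and bowl are where they were.

```bash
python3 -c "
from plant import job
print(job.close_job())"
```

```text
the job is handed in; nothing more can be done
None
```

All three washers are in the slot, and I handed the job in with about 25 s used of the 64 s. I pushed them through the gate one at a time in the order b, a, c, with the fingers slightly open and never gripping or lifting a washer.

- **Third washer:** c first came to rest on edge against the slot's near wall. I touched its top rim with the closed fingertips (about 11 N) and pushed it over. It now lies on top of the other two, slightly tilted, with its upper face at z 35–55 mm, below the 95 mm deck. The second washer also lies tilted, partly on the first.
- **Things left alone:** the collar and ball are within 0.1 pixel of where they started. The top view of the bowl and the second dumbbell is unchanged (mean difference 0.7).
- **Check that disagreed:** in the scene view, the same before-and-after comparison gave mean differences of about 8–9 around the dumbbells and bowl. I put this down to the overall brightness of the picture, but did not check it separately. By eye those objects have not moved.
- **At hand-in:** the arm was at rest, clear of everything, with no contact force beyond noise.

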